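# Put the probe thermometer back into its sheath in the caddy

### The arm

A 6-joint arm with a two-finger parallel gripper is mounted at the origin on the work surface. World frame = base frame: x ahead of the robot, y to its left, z up, the work surface at z = 0. Lengths are in m, angles in rad, forces in N, time in s.
With the tool pointing down it reaches from about 0.425 to 0.95 m from the base axis. Payload 3.5 kg.
Tool frame: the origin (TCP) lies between the finger pads; the fingertips stand 19 mm ahead of it and the grasp point (between the pads) is the TCP; z points along the fingers, y is the line along which they close (so a half turn about z gives the same grasp; the last joint's range is limited). The gripper opens to 85 mm and grips with 20 to 120 N. Pads are 22 mm wide; open, the fingers measure 114 mm over their backs; the gripper's body (76 mm by 85 mm) begins 54 mm behind the grasp point. The pads swing forward as they close: fully open they stand 13 mm farther back than shut.
Start: joints at [1.103, 0.286, 1.577, -0, 1.279, -0.15], TCP at [0.211, 0.641, 0.25] pointing down, gripper open.
Joint ranges: [-2.77, 2.77], [-0.9, 2.22], [0.21, 2.48], [-1.53, 4.67], [0.24, 2.81], [-2.84, 2.84]. Speed limits (rad/s): [2.79, 2.79, 3.14, 3.14, 3.14, 3.14].

### API

Orientations are given as a unit quaternion [x, y, z, w].
In Python, from plant import monitor, eyes, ctrl gives the robot as it stands.
- The arm moves only by the shell command python3 -m handwheel 'ROWS' [FORCE]. ROWS is JSON, a list of rows, each a list of 7 numbers: the shift along the tool's x, y, z in units of 40 cm (1.0 is 40 cm), then the turn, a rotation vector about the tool's x, y, z in units of pi rad (1.0 is pi rad), then the opening, from -1 (shut) to 1 (fully open). A call has 1 to 12 rows; each row is the pose to reach, as a shift and turn from the pose commanded when the call began, along the tool's axes at that moment, turning the shorter way round; what a row does not reach only later rows make up. A row lasts 1/8 s, in which the tool goes at most 62.5 mm and 10.7 degrees, less where a joint would pass 70% of its speed; a pose out of reach is approached as far as the arm can. A call with a number of a shift or a turn outside -1 to 1 is refused whole. A call with a gripper value outside its range is refused whole. The fingers move at their own pace and stop on an object; FORCE is the grip in N (left out, the last holds). Time passes only in rows, so rows that repeat a pose let the fingers close. It gives the time, the measured TCP pose, the force, the opening and the grip force at its end, in the units of the state.
- monitor.get_state(): the state, without advancing time (a new reading comes with each control period).
- eyes.read_camera(name): name is "scene" or "side" or "wrist"; returns the picture (384x512x3 uint8, red, green, blue); there is no depth.
- eyes.camera_params(name): a dict with "K" (3x3 intrinsics, pixels), "R" (3x3) and "t" (3): a world point X has camera coordinates R X + t. Camera axes: x right, y down, z forward; pixel columns grow to the right and rows downward; lengths in m; the calibration is good to about 2 mm. A picture is of the moment at which its call begins: read the wrist's pose just before it. camera_params takes no time and is no camera call; for the wrist camera it gives the pose at the moment of the call.
- ctrl.sign_off(): hands the job in; it is judged then, once.
The state is a dict: "time": time; "qpos": joint angles; "dq": joint speeds; "joint_efforts": joint torques, N m; "eef_pos": TCP position; "tcp_rot": TCP orientation; "contact_force": force on the tool from outside, world axes, zero at the start; "wrist_torque": the same for the moment, N m; "opening": opening from 0.0 (shut) to 1.0 (fully open); "finger_force": force on a finger pad.
Only numpy, scipy, OpenCV 4.12 (cv2) and the standard library are available. Lean on these libraries where they do the work, as an engineer would, in place of code of your own. Each camera call takes 0.05 s, during which the arm holds its last target. There are 200 camera calls.

### The job

Put the washed drinks thermometer away: stand its square grey sheath, mouth up, fully down in the close-fitting square pocket of the wooden caddy, and push the thermometer's probe down the sheath's narrow opening until its handle sits on the sheath, in whichever order you like. Lower both in by hand, never letting them drop, leave them upright, and do not push about or knock over anything else on the table.

Things in the scene. Friction and masses are not known exactly. Their poses are not given: they have to be found in the camera images.
- thermometer: pen-type probe thermometer: steel probe 6 mm thick (pointed over the last 8 mm) and 85 mm long below a black handle 20 mm (its x) by 16 mm (its y) by 48 mm long. Origin at the probe's point; its z runs up the probe to the handle, which spans z = 85 to 133 mm. 50 g. It starts leaning in the rest, handle uppermost, about 20 degrees off the vertical
- handle (a point): centre of the thermometer's handle, 109 mm above the probe's point along its z
- sheath: grey upright square tube, 20 by 20 mm outside and 93 mm tall, closed at the bottom, with one round bore 9 mm wide and 88 mm deep open at the top. Origin at the centre of its underside, z up to the mouth. 40 g. It starts standing loosely in one of the rack's three holes
- mouth (a point): centre of the sheath's open mouth, 93 mm above its underside
- caddy: fixed wooden block 150 (its x) by 60 by 50 mm tall, origin at the centre of its underside. It has three openings 40 mm deep along its x: the sheath's square pocket (22.5 mm wide, at x = -45 mm), a larger empty square one (36 mm, at x = +18 mm) and a slot with wooden stirrers that stand up to 98 mm over the table (at x = +55 mm)
- pocket (a point): centre of the floor of the sheath's pocket, 10 mm above the table; the pocket is 22.5 mm square, its sides along the point's x and y (the caddy's), and its mouth lies 40 mm higher
- rest: fixed grey plastic rest: foot 110 by 60 by 10 mm, its middle 10 mm towards -x of the origin, and a 44 by 44 by 88 mm block leaning 0.35 rad towards its +x with a 10 mm hole along it, from which the thermometer's handle stands out. Highest point about 102 mm. Origin on the table, midway across the foot and 45 mm from its +x end; the hole comes out at the top about x = -5 mm, z = 95 mm
- rack: fixed white draining block 165 (its x) by 56 by 35 mm tall, with three 26 mm square holes 30 mm deep at x = -52, 0 and +52 mm; the sheath and two small vials stand in them. Origin at the centre of its underside
- spice_vial: small closed amber vial, 24 mm wide and 48 mm tall, in the rack; leave it. Origin at its underside
- salt_vial: small closed white vial, 23 mm wide and 42 mm tall, in the rack; leave it. Origin at its underside
- bottle: water bottle, 62 mm wide and 190 mm tall, standing; leave it. Origin at its underside
- cup: paper cup, 74 mm wide at the rim and 90 mm tall, light; leave it. Origin at its underside
- jug: steel vacuum jug, 116 mm wide at the foot and 194 mm tall, black handle on its +x side; leave it. Origin at its underside
- jar: glass jar, 72 mm wide and 100 mm tall; leave it. Origin at its underside
- tea_box: cardboard box 60 by 90 by 70 mm tall; leave it. Origin at its underside
Not all that is in view belongs to the job. Leave any orange or pink look-alike of the thermometer alone.

How it is judged:
By the outcome, as a careful person would: the job done as asked, in the order asked, and still so for the second after the job is handed in, with the robot touching nothing.
It also fails if it takes over 72 s, if anything falls off the work surface, if the arm or the gripper's body presses on something with over 40 N, if the wrist force passes 120 N, or if a joint passes its speed limit or range.

## Working session

There is one attempt and no reset: what is moved stays moved. The work goes in short steps, Python scripts to look and compute and a shell command to move; the robot and the scene stay as the last step left them, time stands still between calls to the robot, and variables do not carry over. Pictures are saved under pics/ and viewed, at most 10 in all, crops included, and the job is handed in when it is done.

```bash
ls; mkdir -p pics; python3 - <<'E'
from plant import monitor, eyes, ctrl
import cv2,numpy as np
print(monitor.get_state())
for n in("scene","side","wrist"):
    p=eyes.camera_params(n);print(n,p["K"].tolist() if hasattr(p["K"],'tolist') else p["K"],np.round(-np.array(p["R"]).T@np.array(p["t"]),3),np.round(p["R"],3).tolist())
    cv2.imwrite(f"pics/{n}0.png",eyes.read_camera(n)[:,:,::-1])
a=cv2.imread("pics/scene0.png");b=cv2.imread("pics/side0.png")
cv2.imwrite("pics/scene0b.png",cv2.resize(a,(800,600),interpolation=cv2.INTER_CUBIC))
cv2.imwrite("pics/side0b.png",cv2.resize(b,(800,600),interpolation=cv2.INTER_CUBIC))
E
```

```text
pics
{'time': 0.0, 'qpos': array([ 1.10299998e+00,  2.87215700e-01,  1.57821805e+00,  1.82158381e-05,
        1.27862488e+00, -1.50016001e-01]), 'dq': array([-1.48996301e-03, -1.69332353e-04, -1.85643168e-04, -1.65562599e-04,
        9.39650397e-05,  5.99533712e-04]), 'joint_efforts': array([ 1.42135883e-03, -4.05988491e+01, -2.92627680e+01, -6.36132836e-05,
        5.93276738e-03, -1.69068908e-06]), 'eef_pos': array([0.21059872, 0.64063818, 0.24889156]), 'tcp_rot': array([ 1.58224937e-01,  9.87402324e-01, -1.17197915e-03, -3.83156049e-04]), 'contact_force': array([ 0.04236719, -0.33432446,  0.7043252 ]), 'wrist_torque': array([0.0536124 , 0.02569714, 0.06377768]), 'finger_force': 0.0, 'opening': 0.9980402805292673}
scene [[427.6709495680363, 0.0, 253.32758252400916], [0.0, 427.6709495680363, 190.42655838834193], [0.0, 0.0, 1.0]] [ 1.26  -0.027  1.245] [[-0.042, 0.999, 0.013], [0.847, 0.042, -0.53], [-0.53, -0.012, -0.848]]
side [[378.0346214016078, 0.0, 250.6678427031761], [0.0, 378.0346214016078, 188.07772217280834], [0.0, 0.0, 1.0]] [ 0.16  -0.581  0.814] [[0.788, -0.616, -0.015], [-0.464, -0.576, -0.673], [0.406, 0.537, -0.74]]
wrist [[336.4144464404012, 0.0, 258.8958087470995], [0.0, 336.4144464404012, 193.62580876262302], [0.0, 0.0, 1.0]] [0.14  0.664 0.372] [[0.312, 0.95, -0.001], [0.907, -0.298, 0.297], [0.282, -0.094, -0.955]]
```

View pics/scene0b.png

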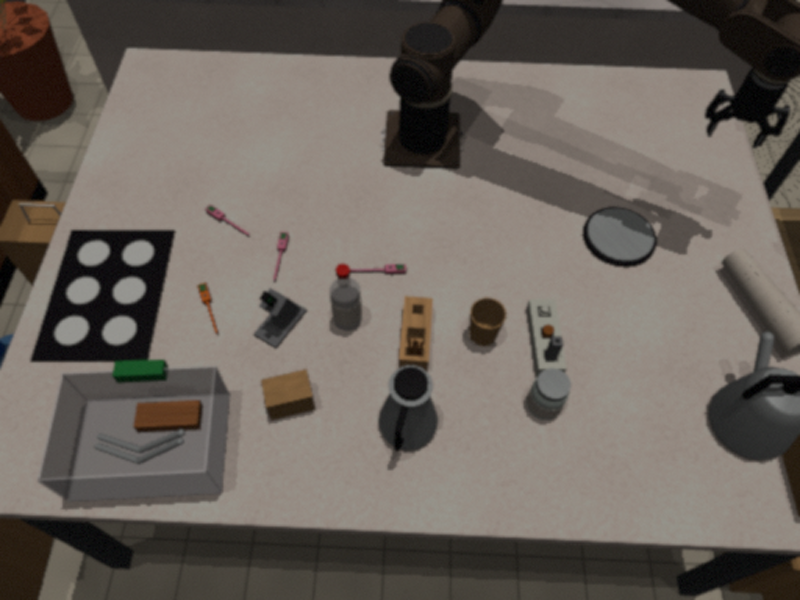

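View pics/side0b.png

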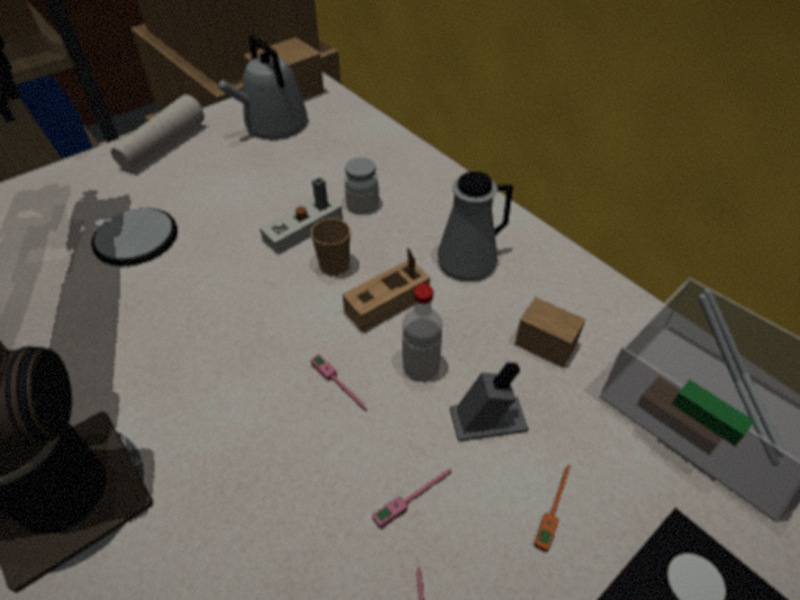

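```bash
cat > h.py <<'E'
from plant import monitor, eyes, ctrl
import cv2,numpy as np
from scipy.spatial.transform import Rotation as Ro
def cp(n):
    p=eyes.camera_params(n);return [np.array(p[k]) for k in("K","R","t")]
def tri(obs): # obs: list of ((K,R,t),(u,v)) native px
    A=[];
    for (K,R,t),(u,v) in obs:
        P=K@np.c_[R,t]; A+= [u*P[2]-P[0],v*P[2]-P[1]]
    A=np.array(A);A/=np.linalg.norm(A[:,:3],axis=1)[:,None]
    x=np.linalg.lstsq(A[:,:3],-A[:,3],rcond=None)[0]; return x,A[:,:3]@x+A[:,3]
def onz(c,uv,z):
    K,R,t=c;d=R.T@np.linalg.inv(K)@np.array([*uv,1]);o=-R.T@t
    return o+d*(z-o[2])/d[2]
def proj(c,X):
    K,R,t=c;p=K@(R@np.asarray(X)+t);return p[:2]/p[2]
def pose():
    s=monitor.get_state();return s["eef_pos"],Ro.from_quat(s["tcp_rot"]),s
def rows(p,q=None):
    """shift & turn in command units from the current measured pose to p, Rotation q"""
    e,r,_=pose();print("shift",np.round(r.inv().apply(np.asarray(p)-e)/.4,4),"turn",np.round((r.inv()*q).as_rotvec()/np.pi,4) if q is not None else "")
E
python3 - <<'E'
from h import *
s=1.5625;a=cp("scene");b=cp("side")
for n,u,v in [("sheath",(557,339),(319,181)),("handletop",(265,296),(511,367)),("bottlecap",(343,271),(424,291)),("stirrer",(417,336),(410,253))]:
    print(n,np.round(tri([(a,np.array(u)/s),(b,np.array(v)/s)]),3))
for uv in [(406,297),(432,297),(428,364),(400,362)]: print("caddy",np.round(onz(a,np.array(uv)/s,.05),3))
for uv in [(529,304),(551,300),(564,360),(538,364)]: print("rack",np.round(onz(a,np.array(uv)/s,.035),3))
for uv in [(256,333),(277,345),(306,310)]: print("foot",np.round(onz(a,np.array(uv)/s,.01),3))
E
```

```text
Traceback (most recent call last):
ValueError: setting an array element with a sequence. The requested array has an inhomogeneous shape after 1 dimensions. The detected shape was (2,) + inhomogeneous part.
```

```bash
python3 - <<'E'
from h import *
s=1.5625;a=cp("scene");b=cp("side")
for n,u,v in [("sheath",(557,339),(319,181)),("handletop",(265,296),(511,367)),("bottlecap",(343,271),(424,291)),("stirrer",(417,336),(410,253))]:
    x,r=tri([(a,np.array(u)/s),(b,np.array(v)/s)]);print(n,np.round(x,3),np.round(r*1000,1))
for uv in [(406,297),(432,297),(428,364),(400,362)]: print("caddy",np.round(onz(a,np.array(uv)/s,.05),3))
for uv in [(529,304),(551,300),(564,360),(538,364)]: print("rack",np.round(onz(a,np.array(uv)/s,.035),3))
for uv in [(256,333),(277,345),(306,310)]: print("foot",np.round(onz(a,np.array(uv)/s,.01),3))
E
```

```text
sheath [0.626 0.273 0.098] [ 2.3 -2.   2.6  1.5]
handletop [ 0.577 -0.299  0.135] [ 0.8 -0.3  0.8  0.3]
bottlecap [ 0.544 -0.147  0.184] [ 1.3 -0.8  1.4  0.6]
stirrer [ 0.635 -0.002  0.1  ] [ 3.5 -2.4  3.9  1.8]
caddy [ 0.512 -0.023  0.05 ]
caddy [0.509 0.032 0.05 ]
caddy [0.667 0.026 0.05 ]
caddy [ 0.665 -0.029  0.05 ]
rack [0.507 0.24  0.035]
rack [0.495 0.287 0.035]
rack [0.637 0.302 0.035]
rack [0.648 0.249 0.035]
foot [ 0.592 -0.334  0.01 ]
foot [ 0.618 -0.287  0.01 ]
foot [ 0.531 -0.236  0.01 ]
```

```bash
python3 - <<'E'
from h import *
rows([.56,.25,.28],Ro.from_quat([0,1,0,0]))
E
```

```text
shift [-1.1348 -0.6553 -0.076 ] turn [-0.0006 -0.0002 -0.1011]
```

```bash
python3 -m handwheel '[[-0.9,-0.52,-0.076,0,0,-0.1,0.9],[-0.9,-0.52,-0.076,0,0,-0.1,0.9],[-0.9,-0.52,-0.076,0,0,-0.1,0.9],[-0.9,-0.52,-0.076,0,0,-0.1,0.9],[-0.9,-0.52,-0.076,0,0,-0.1,0.9],[-0.9,-0.52,-0.076,0,0,-0.1,0.9],[-0.9,-0.52,-0.076,0,0,-0.1,0.9],[-0.9,-0.52,-0.076,0,0,-0.1,0.9],[-0.9,-0.52,-0.076,0,0,-0.1,0.9]]'; python3 - <<'E'
from h import *
rows([.57,.25,.28],Ro.from_quat([0,1,0,0]))
E
```

```text
time: 1.27
eef_pos: [0.4874, 0.3313, 0.2803]
tcp_rot: [0.002, 1.0, 0.0, -0.001]
contact_force: [0.1, 0.1, 0.4]
opening: 0.949
finger_force: 0.0
shift [-0.2073 -0.2025  0.0004] turn [ 0.     -0.0004 -0.0012]
```

```bash
cat >> h.py <<'E'
def snap(n,k=None):
    c=cp("wrist");im=eyes.read_camera("wrist");cv2.imwrite(f"pics/{n}.png",im[:,:,::-1]);np.savez(f"pics/{n}.npz",K=c[0],R=c[1],t=c[2])
def lc(n):
    d=np.load(f"pics/{n}.npz");return d["K"],d["R"],d["t"]
E
python3 -c "
from h import *
snap('w1')"
python3 -m handwheel '[[-0.15,-0.2,0,0,0,0,0.9],[-0.15,-0.2,0,0,0,0,0.9],[-0.15,-0.2,0,0,0,0,0.9],[-0.15,-0.2,0,0,0,0,0.9]]'; python3 - <<'E'
from h import *
snap('w2')
print(-cp("wrist")[1].T@cp("wrist")[2])
a=cv2.imread("pics/w1.png");b=cv2.imread("pics/w2.png")
p=[proj(lc(n),[.626,.273,.098]) for n in("w1","w2")];print(p)
def crop(im,p):
    x=int(np.clip(p[0]-100,0,312));y=int(np.clip(p[1]-120,0,144));print(x,y);return cv2.resize(im[y:y+240,x:x+200],None,fx=2,fy=2,interpolation=cv2.INTER_CUBIC)
cv2.imwrite("pics/m1.png",np.hstack([crop(a,p[0]),crop(b,p[1])]))
E
```

```text
time: 1.82
eef_pos: [0.5467, 0.2522, 0.2805]
tcp_rot: [0.001, 1.0, 0.0, -0.0]
contact_force: [-0.2, -0.3, -0.8]
opening: 0.949
finger_force: 0.0
[0.47251554 0.2517473  0.40380271]
[array([204.39195411, 300.42964564]), array([280.08079034, 249.14473966])]
104 144
180 129
```

View pics/m1.png

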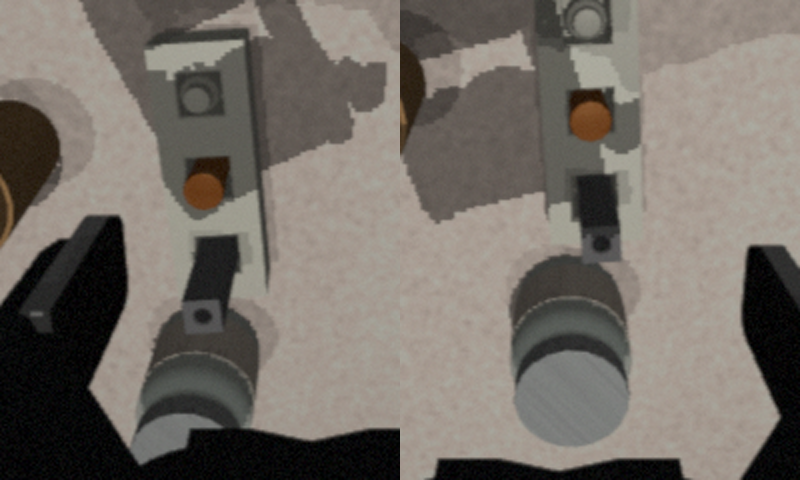

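```bash
python3 - <<'E'
from h import *
a=lc("w1");b=lc("w2");s=cp("scene");d=cp("side")
x,r=tri([(a,(205,302.5)),(b,(280,251))]);print(x,r*1000)
for n,c in(("a",a),("b",b)):print(n,onz(c,(205,302.5) if n=="a" else (280,251),.098))
for q in[(584,232),(620,230),(622,260),(584,262)]:print(onz(b,(180+(q[0]-400)/2,129+q[1]/2),.098)[:2])
# rack side edges
for q in[(543,120),(548,215),(640,105),(640,200)]:print("rack",onz(b,(180+(q[0]-400)/2,129+q[1]/2),.035)[:2])
q=Ro.from_quat([0,1,0,0]);rows([*x[:2],.15],q);rows([*x[:2],.078],q)
E
```

```text
[0.62876307 0.27319513 0.09720561] [ 0.18261581  0.27765986 -0.1803039  -0.2682839 ]
a [0.62854412 0.27351198 0.098     ]
b [0.62805787 0.27295388 0.098     ]
[0.6214106  0.26484779]
[0.62035404 0.2828058 ]
[0.63704439 0.28424931]
[0.63812931 0.26501356]
rack [0.58165667 0.24344985]
rack [0.64085079 0.24595407]
rack [0.57289053 0.29857907]
rack [0.63126839 0.3005998 ]
shift [-0.2056  0.0523  0.3262] turn [ 0.0001 -0.0002 -0.0005]
shift [-0.2058  0.0523  0.5062] turn [ 0.0001 -0.0002 -0.0005]
```

```bash
python3 -m handwheel '[[-0.205,0.0523,0.3,0,0,-0.01,0.2],[-0.205,0.0523,0.3,0,0,-0.01,0.2],[-0.205,0.0523,0.3,0,0,-0.01,0.2],[-0.205,0.0523,0.3,0,0,-0.01,0.2],[-0.205,0.0523,0.51,0,0,-0.01,0.2],[-0.205,0.0523,0.51,0,0,-0.01,0.2],[-0.205,0.0523,0.51,0,0,-0.01,0.2]]' 40; python3 - <<'E'
from h import *
rows([.6283,.2732,.075])
E
```

```text
time: 2.75
eef_pos: [0.6281, 0.2717, 0.0757]
tcp_rot: [-0.014, 1.0, -0.0, -0.002]
contact_force: [0.8, -0.6, -0.1]
opening: 0.597
finger_force: 0.0
shift [-0.0006  0.0036  0.0018] turn
```

```bash
python3 -m handwheel '[[0,0.003,0,0,0,0,0.2],[0,0.003,0,0,0,0,-1],[0,0.003,0,0,0,0,-1],[0,0.003,0,0,0,0,-1],[0,0.003,0,0,0,0,-1],[0,0.003,0,0,0,0,-1]]' 40; python3 -m handwheel '[[0,0,-0.05,0,0,0,-1],[0,0,-0.1,0,0,0,-1],[0,0,-0.3,0,0,0,-1],[0,0,-0.3,0,0,0,-1],[0,0,-0.3,0,0,0,-1]]'
```

```text
time: 3.5
eef_pos: [0.6309, 0.273, 0.0789]
tcp_rot: [-0.014, 1.0, 0.0, 0.002]
contact_force: [-1.3, -0.2, 5.2]
opening: 0.231
finger_force: 39.6
time: 4.12
eef_pos: [0.6307, 0.2731, 0.1999]
tcp_rot: [-0.014, 1.0, 0.001, 0.003]
contact_force: [-0.0, -0.4, -0.8]
opening: 0.225
finger_force: 39.1
```

```bash
python3 - <<'E'
from h import *
rows([.51,.06,.28],Ro.from_quat([0,1,0,0]))
rows([.51,-.05,.28],Ro.from_quat([0,1,0,0]))
E
```

```text
shift [ 0.3154 -0.5238 -0.2024] turn [0.0004 0.0016 0.0089]
shift [ 0.3231 -0.7987 -0.2028] turn [0.0004 0.0016 0.0089]
```

```bash
python3 -m handwheel '[[0,0,-0.2,0,0,0.01,-1],[0,0,-0.2,0,0,0.01,-1],[0.315,-0.524,-0.2,0,0,0.01,-1],[0.315,-0.524,-0.2,0,0,0.01,-1],[0.315,-0.524,-0.2,0,0,0.01,-1],[0.315,-0.524,-0.2,0,0,0.01,-1],[0.315,-0.524,-0.2,0,0,0.01,-1],[0.315,-0.524,-0.2,0,0,0.01,-1]]'; python3 -c "
from h import *
snap('w3')"
python3 -m handwheel '[[0,-0.275,0,0,0,0,-1],[0,-0.275,0,0,0,0,-1],[0,-0.275,0,0,0,0,-1],[0,-0.275,0,0,0,0,-1]]';  python3 - <<'E'
from h import *
snap('w4')
a=cv2.imread("pics/w3.png");b=cv2.imread("pics/w4.png")
p=[proj(lc(n),[.543,.0,.05]) for n in("w3","w4")];print(p)
def crop(im,p):
    x=int(np.clip(p[0]-100,0,312));y=int(np.clip(p[1]-100,0,84));print(x,y);return cv2.resize(im[y:y+300,x:x+200],None,fx=2,fy=2,interpolation=cv2.INTER_CUBIC)
cv2.imwrite("pics/m2.png",np.hstack([crop(a,p[0]),crop(b,p[1])]))
E
```

```text
time: 5.12
eef_pos: [0.5091, 0.0598, 0.2754]
tcp_rot: [0.002, 1.0, 0.0, -0.001]
contact_force: [0.9, 0.9, -0.6]
opening: 0.236
finger_force: 39.4
time: 5.68
eef_pos: [0.5095, -0.0493, 0.2762]
tcp_rot: [0.001, 1.0, 0.0, -0.0]
contact_force: [-0.1, 0.6, -0.2]
opening: 0.226
finger_force: 39.5
[array([204.07150971, 193.66174916]), array([304.4084777 , 192.57012957])]
104 84
204 84
```

View pics/m2.png

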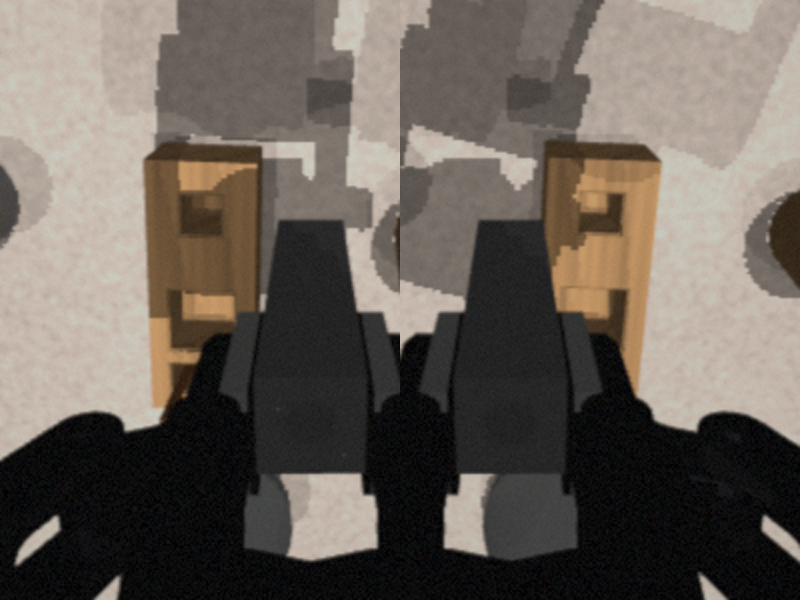

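```bash
python3 - <<'E'
from h import *
a=cv2.imread("pics/w3.png");b=cv2.imread("pics/w4.png")
s=a[185:325,225:295].astype(float)
s=np.clip((s-10)*4,0,255).astype(np.uint8); s=cv2.resize(s,None,fx=4,fy=4,interpolation=cv2.INTER_CUBIC)  # 280x560
p=cv2.resize(a[150:220,170:240],None,fx=4,fy=4,interpolation=cv2.INTER_CUBIC)
q=cv2.resize(b[150:220,270:340],None,fx=4,fy=4,interpolation=cv2.INTER_CUBIC)
cv2.imwrite("pics/m3.png",np.hstack([s,np.vstack([p,q])]))
E
```

```text
(no output)
```

View pics/m3.png

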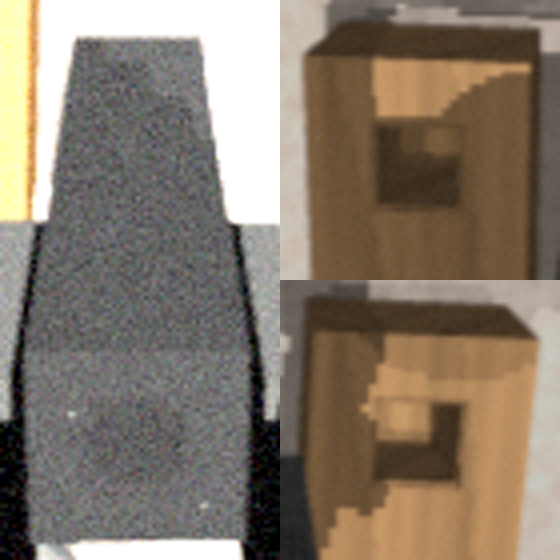

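```bash
cat > m.py <<'E'
from h import *
a=lc("w3");b=lc("w4")
A=np.array([(193.75,179.5),(216.25,179.5),(215.5,202),(194.25,201.5)])-.375
B=np.array([(293.5,180),(316.5,180.75),(315,201.5),(293.5,200)])-.375
pk=[]
for c,u in((a,A),(b,B)):
    w=np.array([onz(c,q,.05) for q in u]);print(np.round(w[:,:2],4).tolist(),w.mean(0));pk.append(w.mean(0))
x,r=tri([(a,A.mean(0)),(b,B.mean(0))]);print("tri",x,r*1000)
# caddy side edges (crop m2 left x104 y84, half scale)
for c,ox,pts in((a,104,[(146,165),(151,380),(261,170),(257,290)]),(b,204,[(545,165),(557,280),(659,165),(641,380)])):
    w=[onz(c,(ox+(q[0]%400)/2-.25,84+q[1]/2-.25),.05) for q in pts]
    print("yaw",[np.arctan2(*(w[j+1]-w[j])[[1,0]]) for j in(0,2)],np.round(w,4)[:,:2].tolist())
# sheath in camera, tool frame
I=np.array([(244,194.5),(275,194.5),(230.5,272.5),(287.5,272.5),(232.5,320),(286.5,320)])-.375
h=.01;O=np.array([(-h,-h,0),(-h,h,0),(-h,-h,.093),(-h,h,.093),(h,-h,.093),(h,h,.093)])
# image right = ? check sign using camera x axis in world
print("cam x axis",a[1][0])
O[:,1]*=np.sign(a[1][0][1])
K,R,t=a
rv0=Ro.from_matrix(R).as_rotvec();X0=np.array([.509,.0598,.205]);
ok,rv,tv=cv2.solvePnP(O,I,K,None,rv0.copy(),(R@X0+t).copy(),True,cv2.SOLVEPNP_ITERATIVE)
Rs=R.T@cv2.Rodrigues(rv)[0];ps=R.T@(tv[:,0]-t)
print("sheath pos",ps,"rotvec",Ro.from_matrix(Rs).as_rotvec());print(np.round(cv2.projectPoints(O,rv,tv,K,None)[0][:,0]-I,1).tolist())
E
python3 m.py
```

```text
[[0.5267, -0.0106], [0.5268, 0.0135], [0.5522, 0.0116], [0.5515, -0.0116]] [0.53926822 0.00072599 0.05      ]
[[0.5284, -0.0127], [0.5293, 0.0121], [0.5528, 0.0116], [0.551, -0.012]] [ 5.40404140e-01 -2.67530704e-04  5.00000000e-02]
tri [5.40676807e-01 1.60836748e-04 4.67909807e-02] [ 0.00128667 -0.55664505 -0.00209552  0.55663767]
yaw [np.float64(-0.0530732467471372), np.float64(-0.0578789390323899)] [[0.5125, -0.0273], [0.641, -0.0342], [0.5155, 0.0334], [0.5843, 0.0295]]
yaw [np.float64(0.11483663577285702), np.float64(-0.01850507189596295)] [[0.5137, -0.031], [0.5794, -0.0234], [0.5139, 0.0295], [0.6429, 0.0271]]
cam x axis [0.00370249 0.99999194 0.00155421]Traceback (most recent call last):
  File "m.py", line 22, in <module>
    Rs=R.T@cv2.Rodrigues(rv)[0];ps=R.T@(tv[:,0]-t)
                                        ~~^^^^^
IndexError: too many indices for array: array is 1-dimensional, but 2 were indexed
```

```bash
sed -i 's/tv\[:,0\]/tv.ravel()/' m.py; python3 m.py | tail -3
```

```text
cam x axis [0.00370249 0.99999194 0.00155421]
sheath pos [0.50706192 0.05959195 0.20010456] rotvec [ 0.00393668 -0.00021057  0.00185663]
[[-0.6, 0.1], [0.7, -0.1], [0.4, 0.0], [-0.2, -0.2], [0.0, 0.2], [-0.2, 0.0]]
```

```bash
python3 -m handwheel '[[-0.0825,0.123,0,0,0,0.011,-1],[-0.0825,0.123,0,0,0,0.011,-1],[-0.0825,0.123,0.2,0,0,0.011,-1],[-0.0825,0.123,0.2,0,0,0.011,-1],[-0.0825,0.123,0.34,0,0,0.011,-1],[-0.0825,0.123,0.34,0,0,0.011,-1],[-0.0825,0.123,0.34,0,0,0.011,-1]]'; python3 - <<'E'
from h import *
snap('w5')
a=cv2.imread("pics/w5.png");p=proj(lc("w5"),[.54,0,.05]);print(p)
def up(im,x0,y0,w,h,f,g=1.):return cv2.resize(np.clip(im[y0:y0+h,x0:x0+w].astype(float)*g,0,255).astype(np.uint8),None,fx=f,fy=f,interpolation=cv2.INTER_CUBIC)
x0,y0=int(p[0])-62,max(0,int(p[1])-70);print(x0,y0)
sc=eyes.read_camera("scene")[:,:,::-1];sd=eyes.read_camera("side")[:,:,::-1]
u=proj(cp("scene"),[.54,0,.08]).astype(int);v=proj(cp("side"),[.54,0,.08]).astype(int);print(u,v)
cv2.imwrite("pics/m4.png",np.hstack([up(a,x0,y0,125,150,4,1.6)[:600],np.vstack([up(sc,u[0]-37,u[1]-37,75,75,4,1.6),up(sd,v[0]-37,v[1]-37,75,75,4,1.6)])]))
E
```

```text
time: 6.6
eef_pos: [0.5435, -0.0014, 0.1429]
tcp_rot: [0.019, 1.0, -0.0, 0.001]
contact_force: [0.2, 0.3, -0.7]
opening: 0.235
finger_force: 39.5
[261.3693445  197.86353883]
199 127
[266 192] [233 181]
```

View pics/m4.png

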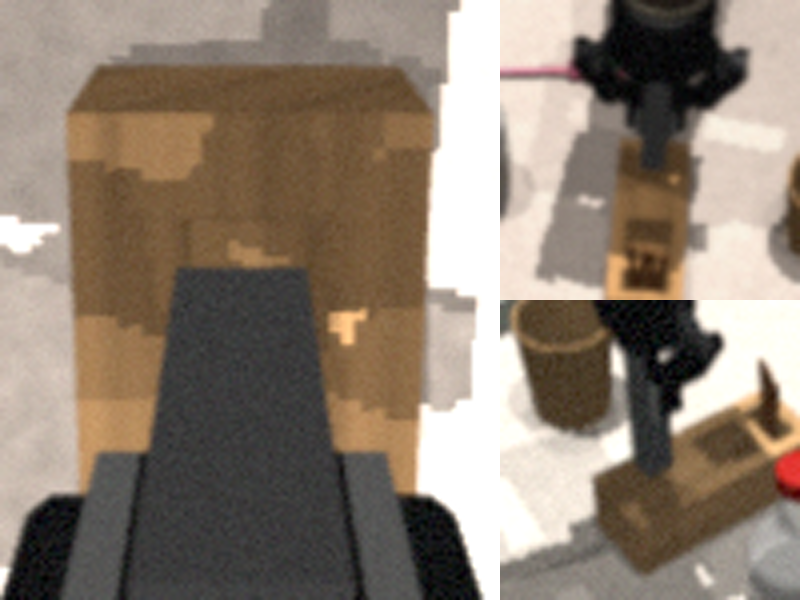

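```bash
python3 - <<'E'
from h import *
c=lc("w5");f=lambda x,y,z:np.round(onz(c,(199+x/4-.375,127+y/4-.375),z),4)[:2]
print("sheath",f(174,268,.068),f(308,268,.068))
print("pocket front",f(188,220,.05),f(313,220,.05))
print("caddy front",f(68,112,.05),f(432,112,.05),"sides",f(79,480,.05),f(416,480,.05))
print(pose()[0])
E
```

```text
sheath [ 0.5309 -0.0117] [0.5317 0.009 ]
pocket front [ 0.5282 -0.0101] [0.529  0.0107]
caddy front [ 0.5094 -0.0286] [0.5116 0.0304] sides [ 0.5752 -0.0317] [0.5774 0.0279]
[ 0.54408301 -0.00155266  0.14383217]
```

```bash
python3 -m handwheel '[[0.0025,0.0022,0,0,0,0,-1],[0.0025,0.0022,0.02,0,0,0,-1],[0.0025,0.0022,0.04,0,0,0,-1],[0.0025,0.0022,0.05,0,0,0,-1],[0.0025,0.0022,0.06,0,0,0,-1],[0.0025,0.0022,0.07,0,0,0,-1],[0.0025,0.0022,0.07,0,0,0,-1]]'
```

```text
time: 7.62
eef_pos: [0.5476, -0.0008, 0.1202]
tcp_rot: [0.02, 1.0, -0.0, 0.007]
contact_force: [1.7, 2.2, 23.4]
opening: 0.229
finger_force: 43.3
```

```bash
python3 -m handwheel '[[0,0,-0.03,0,0,0,-1],[-0.004,0,-0.04,0,0,0,-1],[-0.004,0,-0.04,0,0,0,-1]]';  python3 - <<'E'
from h import *
snap('w6')
a=cv2.imread("pics/w6.png");p=proj(lc("w6"),[.54,0,.05]);print(p)
x0,y0=int(p[0])-66,max(0,int(p[1])-80);print(x0,y0)
cv2.imwrite("pics/m5.png",cv2.resize(np.clip(a[y0:y0+120,x0:x0+132].astype(float)*1.6,0,255).astype(np.uint8),None,fx=5,fy=5,interpolation=cv2.INTER_CUBIC))
E
```

```text
time: 8.0
eef_pos: [0.5423, -0.0003, 0.1278]
tcp_rot: [0.019, 1.0, 0.0, -0.001]
contact_force: [0.1, -0.0, -0.4]
opening: 0.229
finger_force: 40.2
[259.85306522 207.54582783]
193 127
```

View pics/m5.png

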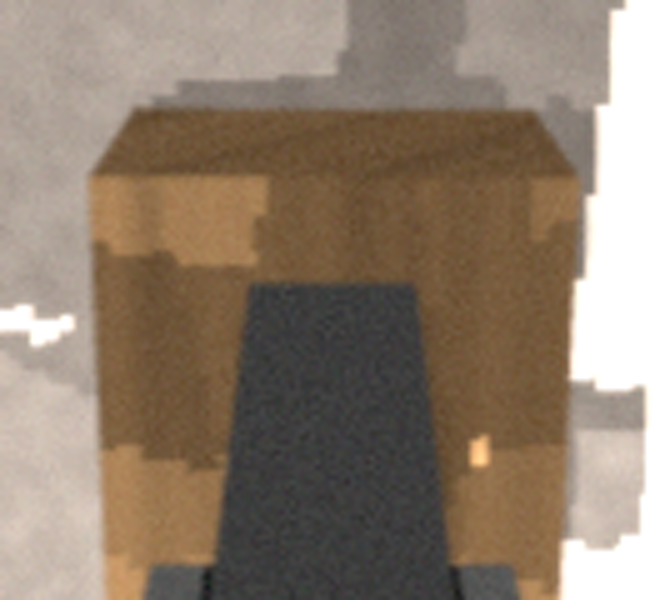

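```bash
python3 - <<'E'
from h import *
c=lc("w6");f=lambda x,y,z:np.round(onz(c,(193+x/5-.4,127+y/5-.4),z),4)[:2]
for z in(.052,.055,.058,.061):print(z,"sheath",f(249,284,z),f(415,284,z))
print("caddy front",f(91,176,.05),f(577,176,.05),"sides",f(104,520,.05),f(563,520,.05))
E
```

```text
0.052 sheath [ 0.5232 -0.0101] [0.5239 0.0103]
0.055 sheath [ 0.5223 -0.0099] [0.5231 0.0101]
0.058 sheath [ 0.5215 -0.0097] [0.5223 0.01  ]
0.061 sheath [ 0.5207 -0.0096] [0.5214 0.0099]
caddy front [ 0.5094 -0.0287] [0.5116 0.0304] sides [ 0.5547 -0.0307] [0.557  0.0288]
```

```bash
python3 - <<'E'
from h import *
import sys
for n in("w3","w5","w6"):
    g=cv2.imread(f"pics/{n}.png").astype(float).mean(2)[:,244:274]
    m=g.mean(1);k=np.convolve(m,[1,1,1,0,-1,-1,-1],'same')/3
    r=np.arange(384);i=[j for j in range(175,335) if abs(k[j])>1.5 and abs(k[j])==abs(k[j-3:j+4]).max()]
    print(n,[(j,round(k[j],1)) for j in i])
    for row in(230,):
        h=np.abs(np.diff(cv2.imread(f"pics/{n}.png").astype(float).mean(2)[row-1:row+2].mean(0)))
    m2=np.gradient(m);print(np.round(m[265:285],0))
E
```

```text
w3 [(193, np.float64(-71.7)), (209, np.float64(-1.9)), (272, np.float64(4.0)), (284, np.float64(-2.3)), (304, np.float64(2.1)), (320, np.float64(129.9))]
[35. 35. 35. 36. 35. 35. 35. 36. 39. 39. 39. 39. 39. 39. 39. 39. 39. 39.
 39. 38.]
w5 [(193, np.float64(-25.2)), (272, np.float64(3.7)), (285, np.float64(-2.3)), (305, np.float64(2.1)), (321, np.float64(-3.3)), (333, np.float64(12.5))]
[37. 37. 37. 37. 37. 37. 38. 38. 40. 41. 41. 40. 41. 41. 41. 41. 42. 41.
 40. 40.]
w6 [(183, np.float64(-15.5)), (281, np.float64(2.4)), (293, np.float64(-1.9)), (311, np.float64(2.5)), (324, np.float64(39.1)), (328, np.float64(-43.8))]
[38. 38. 38. 39. 38. 38. 38. 38. 39. 38. 38. 39. 38. 38. 38. 38. 39. 40.
 40. 41.]
```

```bash
python3 - <<'E'
from h import *
h=.01;O=np.array([(-h,-h,0),(-h,h,0),(-h,-h,.093),(-h,h,.093),(h,-h,.093),(h,h,.093)])
def pnp(n,rb,rf,rk,cols):
    K,R,t=lc(n)
    # unknowns: position in cam via tool-fixed; yaw, pitch, roll small
    from scipy.optimize import least_squares
    o=-R.T@t
    def res(p):
        X=Ro.from_rotvec([p[3],p[4],p[5]]).apply(O)+p[:3];u=np.array([proj((K,R,t),x) for x in X])
        return np.r_[u[:2,0]-cols,u[:2,1]-rb,u[2:4,1].mean()-rf,u[4:,1].mean()-rk, (p[3])*30,(p[5]+.03)*30]
    s=least_squares(res,[o[0]+.07,o[1],o[2]-.19,0,0,0]);return s.x,s.fun,o
for a in[("w3",194.2,272.2,319.8,(243.7,274.7)),("w5",193.6,272.2,319.8,(242.2,275.6)),("w6",183.4,280.7,327,(242.4,275.6)),("w6",183.4,280.7,324.5,(242.4,275.6))]:
    x,f,o=pnp(*a);print(a[0],"bottom",np.round(x[:3],4),"rot",np.round(x[3:],3),"mouth",np.round(x[:3]+Ro.from_rotvec(x[3:]).apply([0,0,.093]),4),"rel cam",np.round(x[:3]-o,4),np.round(f,1))
E
```

```text
w3 bottom [0.5073 0.0594 0.1994] rot [-0.003  0.002 -0.022] mouth [0.5076 0.0597 0.2924] rel cam [ 7.210e-02  1.000e-04 -1.993e-01] [-0.6  0.6 -0.2  0.3  0.1 -0.2 -0.1  0.3]
w5 bottom [ 0.5412 -0.0017  0.0682] rot [ 0.001 -0.003 -0.033] mouth [ 0.5409 -0.0017  0.1612] rel cam [ 0.0721 -0.0026 -0.1977] [ 0.5 -0.5  0.  -0.1 -0.1  0.1  0.  -0.1]
w6 bottom [ 5.315e-01 -2.000e-04  5.840e-02] rot [ 0.001  0.089 -0.033] mouth [ 5.397e-01 -4.000e-04  1.510e-01] rel cam [ 0.0631 -0.0021 -0.1928] [-0.3  0.3  0.1 -0.1  0.1 -0.1  0.  -0.1]
w6 bottom [ 5.326e-01 -2.000e-04  5.430e-02] rot [ 0.001  0.104 -0.033] mouth [ 5.422e-01 -5.000e-04  1.468e-01] rel cam [ 0.0641 -0.0021 -0.1969] [ 0.  -0.   0.1 -0.1 -0.   0.   0.  -0.1]
```

```bash
python3 -m handwheel '[[-0.0085,0,0,0,-0.03,0,-1],[-0.0085,0,0,0,-0.03,0,-1],[-0.0085,0,0,0,-0.03,0,-1]]' 90; python3 - <<'E'
from h import *
snap('w7')
g=cv2.imread("pics/w7.png").astype(float).mean(2)[:,244:274].mean(1)
k=np.convolve(g,[1,1,1,0,-1,-1,-1],'same')/3
print([(j,round(k[j],1)) for j in range(175,335) if abs(k[j])>1.5 and abs(k[j])==abs(k[j-3:j+4]).max()])
E
python3 -m handwheel '[[0,0,0.015,0,0,0,-1],[0,0,0.025,0,0,0,-1],[0,0,0.034,0,0,0,-1]]'
```

```text
time: 8.43
eef_pos: [0.546, -0.0005, 0.1283]
tcp_rot: [0.019, 0.999, -0.001, 0.046]
contact_force: [0.9, 0.6, -0.7]
opening: 0.223
finger_force: 88.7
[(176, np.float64(1.8)), (183, np.float64(-17.8)), (281, np.float64(2.5)), (293, np.float64(-1.9)), (311, np.float64(2.4)), (327, np.float64(10.4))]
time: 8.85
eef_pos: [0.5501, -0.001, 0.1221]
tcp_rot: [0.019, 0.999, -0.001, 0.048]
contact_force: [-2.3, -3.5, 27.3]
opening: 0.221
finger_force: 92.7
```

```bash
python3 - <<'E'
from h import *
e,r,s=pose();print(e,s["contact_force"],s["wrist_torque"])
snap('w8')
a=cv2.imread("pics/w8.png");p=proj(lc("w8"),[.54,0,.05]);print(p)
x0,y0=int(p[0])-66,max(0,int(p[1])-80);print(x0,y0)
cv2.imwrite("pics/m6.png",np.hstack([cv2.resize(np.clip(cv2.imread(f"pics/{n}.png")[y0:y0+120,x0:x0+80+20*0].astype(float)*1.6,0,255).astype(np.uint8),None,fx=5,fy=5,interpolation=cv2.INTER_CUBIC) for n in("w7","w8")]))
E
```

```text
[ 0.5501344  -0.00104529  0.1220753 ] [-2.2884017  -3.54298776 27.27488943] [-0.74257668  0.21382721  0.01799684]
[260.85879032 188.38139833]
194 108
```

View pics/m6.png

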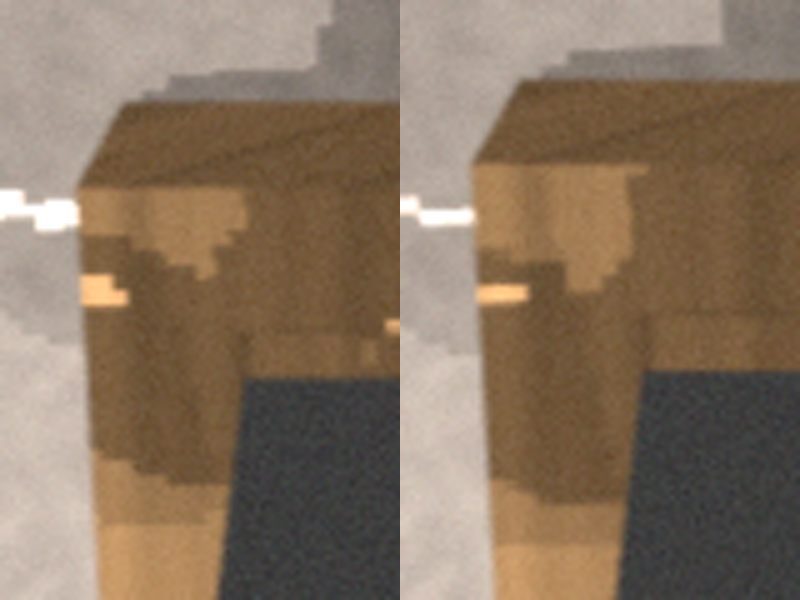

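```bash
python3 - <<'E'
from h import *
for n,yp,ys,yc,zs,xl,xs in(("w7",333,379,186,.058,246,245),("w8",313,371,163,.051,250,243)):
    c=lc(n);f=lambda x,y,z:np.round(onz(c,(194+x/5-.4,108+y/5-.4),z),4)[:2]
    print(n,"pocket",f(xl,yp,.05),"sheath",[f(xs,ys,z).tolist() for z in(zs,zs-.006)],"caddy",f(100,yc,.05))
    e=-c[1].T@c[2];print(e)
E
```

```text
w7 pocket [ 0.5283 -0.01  ] sheath [[0.5312, -0.01], [0.5335, -0.0104]] caddy [ 0.5094 -0.0262]
[0.46083524 0.0021275  0.24392463]
w8 pocket [ 0.5281 -0.0097] sheath [[0.535, -0.0109], [0.5373, -0.0113]] caddy [ 0.5096 -0.0258]
[0.46457048 0.00163344 0.23745289]
```

```bash
python3 -m handwheel '[[0.005,0,-0.0344,0,0,0,-1],[0.005,0,-0.0344,0,0,0,-1],[0.0064,0,-0.0195,0,0,0,-1],[0.0068,0,-0.0145,0,0,0,-1],[0.007,0,-0.0115,0,0,0,-1]]';python3 -m handwheel '[[0,0,0,0,0,0,-1]]'
```

```text
time: 9.52
eef_pos: [0.544, -0.0003, 0.1185]
tcp_rot: [0.019, 0.999, -0.001, 0.046]
contact_force: [1.1, -0.8, 0.2]
opening: 0.22
finger_force: 88.9
time: 9.65
eef_pos: [0.544, -0.0003, 0.1188]
tcp_rot: [0.019, 0.999, -0.001, 0.046]
contact_force: [-0.6, 0.9, -0.1]
opening: 0.22
finger_force: 88.9
```

```bash
python3 -m handwheel '[[0.0007,0,0.0075,0,0,0,-1],[0.0014,0,0.015,0,0,0,-1],[0.0024,0,0.0249,0,0,0,-1],[0.0033,0,0.0348,0,0,0,-1],[0.0033,0,0.0348,0,0,0,-1]]'
```

```text
time: 10.28
eef_pos: [0.5441, -0.0004, 0.105]
tcp_rot: [0.019, 0.999, -0.001, 0.047]
contact_force: [-0.2, -0.3, -0.0]
opening: 0.221
finger_force: 88.9
```

```bash
python3 -m handwheel '[[0.0012,0,0.0125,0,0,0,-1],[0.0024,0,0.0249,0,0,0,-1],[0.0036,0,0.0374,0,0,0,-1],[0.0048,0,0.05,0,0,0,-1],[0.0048,0,0.05,0,0,0,-1]]'; python3 -m handwheel '[[0.0005,0,0.005,0,0,0,-1],[0.001,0,0.01,0,0,0,-1],[0.0012,0,0.0125,0,0,0,-1],[0.0012,0,0.0125,0,0,0,-1]]'
```

```text
time: 10.9
eef_pos: [0.5441, -0.0004, 0.0848]
tcp_rot: [0.019, 0.999, -0.001, 0.047]
contact_force: [0.0, -0.3, -0.8]
opening: 0.225
finger_force: 88.9
time: 11.4
eef_pos: [0.5449, -0.0005, 0.0825]
tcp_rot: [0.019, 0.999, -0.001, 0.047]
contact_force: [-4.0, 0.8, 10.7]
opening: 0.224
finger_force: 90.5
```

```bash
python3 -m handwheel '[[0,0,-0.004,0,0,0,-1],[0,0,-0.004,0,0,0,-0.1],[0,0,-0.004,0,0,0,0],[0,0,-0.004,0,0,0,0],[0,0,-0.1,0,0,0,0.2],[0,0,-0.3,0,0,0,0.2],[0,0,-0.45,0,0,0,0.2],[0,0,-0.45,0,0,0,0.2],[0,0,-0.45,0,0,0,0.2]]' 40; python3 - <<'E'
from h import *
print(pose()[0])
rows([.50,-.20,.30],Ro.from_quat([0,1,0,0]))
E
```

```text
time: 12.52
eef_pos: [0.5277, 0.0002, 0.2605]
tcp_rot: [0.019, 0.999, -0.001, 0.048]
contact_force: [-0.1, -0.4, 0.4]
opening: 0.598
finger_force: 0.0
[5.27717447e-01 1.52449076e-04 2.60497268e-01]
shift [ 0.0404 -0.5027 -0.1029] turn [-0.0007  0.0307 -0.0122]
```

```bash
python3 -c "
from h import *
snap('w9')"; python3 -m handwheel '[[0.04,-0.14,-0.1,0,0.03,-0.012,0.2],[0.04,-0.14,-0.1,0,0.03,-0.012,0.2],[0.04,-0.14,-0.1,0,0.03,-0.012,0.2]]';python3 -c "
from h import *
snap('w10')";  python3 -m handwheel '[[0.06,-0.42,-0.01,0,0,0,0.2],[0.06,-0.42,-0.01,0,0,0,0.2],[0.06,-0.42,-0.01,0,0,0,0.2],[0.06,-0.42,-0.01,0,0,0,0.2],[0.06,-0.42,-0.01,0,0,0,0.2]]';python3 -c "
from h import *
snap('w11')"
python3 -m handwheel '[[0,-0.27,0,0,0,0,0.2],[0,-0.27,0,0,0,0,0.2],[0,-0.27,0,0,0,0,0.2]]';python3 - <<'E'
from h import *
snap('w12')
X={"w9":[.541,0,.103],"w10":[.541,0,.103],"w11":[.577,-.299,.12],"w12":[.577,-.299,.12]}
T=[]
for n,x in X.items():
    p=proj(lc(n),x);x0,y0=np.clip(np.int32(p)-[50,37],0,[412,309]);print(n,p,x0,y0)
    im=cv2.imread(f"pics/{n}.png")[y0:y0+75,x0:x0+100].astype(float);T.append(cv2.resize(np.clip(im*1.8,0,255).astype(np.uint8),(400,300),interpolation=cv2.INTER_CUBIC))
cv2.imwrite("pics/m7.png",np.vstack([np.hstack(T[:2]),np.hstack(T[2:])]))
E
```

```text
time: 12.95
eef_pos: [0.505, -0.055, 0.2956]
tcp_rot: [0.001, 1.0, -0.0, -0.001]
contact_force: [-0.8, 0.4, -1.2]
opening: 0.598
finger_force: 0.0
time: 13.62
eef_pos: [0.4813, -0.2216, 0.3006]
tcp_rot: [-0.0, 1.0, 0.0, -0.001]
contact_force: [-0.8, -0.5, -0.8]
opening: 0.598
finger_force: 0.0
time: 14.05
eef_pos: [0.4817, -0.3317, 0.3016]
tcp_rot: [0.001, 1.0, -0.001, -0.0]
contact_force: [0.5, -0.3, 0.3]
opening: 0.601
finger_force: 0.0
w9 [259.73260309 176.55055743] 209 139
w10 [314.67777199 205.29946799] 264 168
w11 [182.61024638 264.858937  ] 132 227
w12 [291.76015865 263.76073661] 241 226
```

View pics/m7.png

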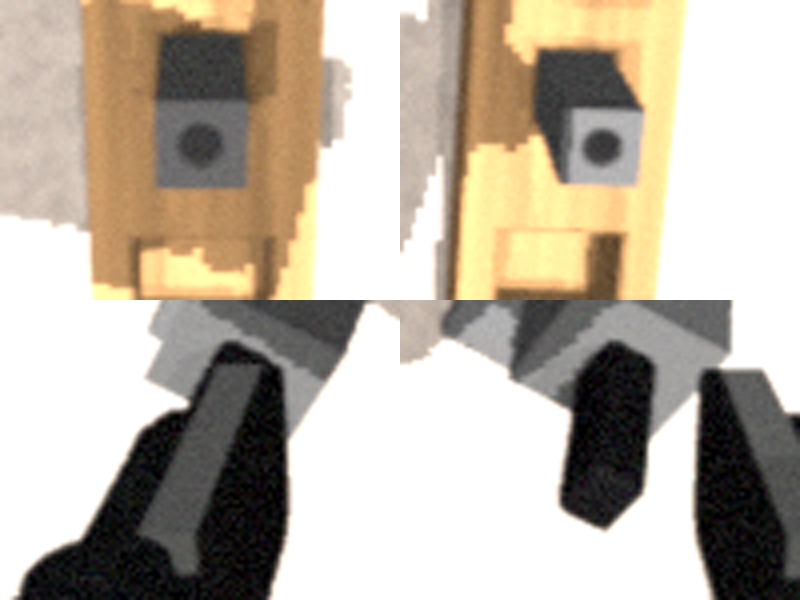

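```bash
python3 -m handwheel '[[-0.18,0.02,-0.02,0,0,0,0.2],[-0.18,0.02,-0.02,0,0,0,0.2],[-0.18,0.02,-0.02,0,0,0,0.2]]';python3 - <<'E'
from h import *
snap('w13')
a=lc("w9");b=lc("w10")
x,r=tri([(a,(209+201/4-.4,139+145/4-.4)),(b,(264+201/4-.4,168+147/4-.4))]);print("mouth",x,r*1000)
sc=eyes.read_camera("scene")[:,:,::-1];sd=eyes.read_camera("side")[:,:,::-1];cv2.imwrite("pics/sc2.png",sc);cv2.imwrite("pics/sd2.png",sd)
X=[.577,-.299,.115];T=[]
for n,im,c in(("w12",cv2.imread("pics/w12.png"),lc("w12")),("w13",cv2.imread("pics/w13.png"),lc("w13"))):
    p=proj(c,X);x0,y0=np.clip(np.int32(p)-[40,60],0,[432,264]);print(n,p,x0,y0)
    T.append(cv2.resize(np.clip(im[y0:y0+120,x0:x0+80].astype(float)*3-10,0,255).astype(np.uint8),(400,600),interpolation=cv2.INTER_CUBIC))
cv2.imwrite("pics/m8.png",np.hstack(T))
E
```

```text
time: 14.48
eef_pos: [0.5541, -0.3209, 0.3102]
tcp_rot: [-0.001, 1.0, -0.001, -0.0]
contact_force: [-0.4, -0.0, -0.1]
opening: 0.597
finger_force: 0.0
mouth [ 0.54011588 -0.00070044  0.1018436 ] [-0.02654475 -0.26700449  0.01770801  0.26764503]
w12 [291.30793573 261.35099803] 251 201
w13 [281.62089901 191.65562203] 241 131
```

View pics/m8.png

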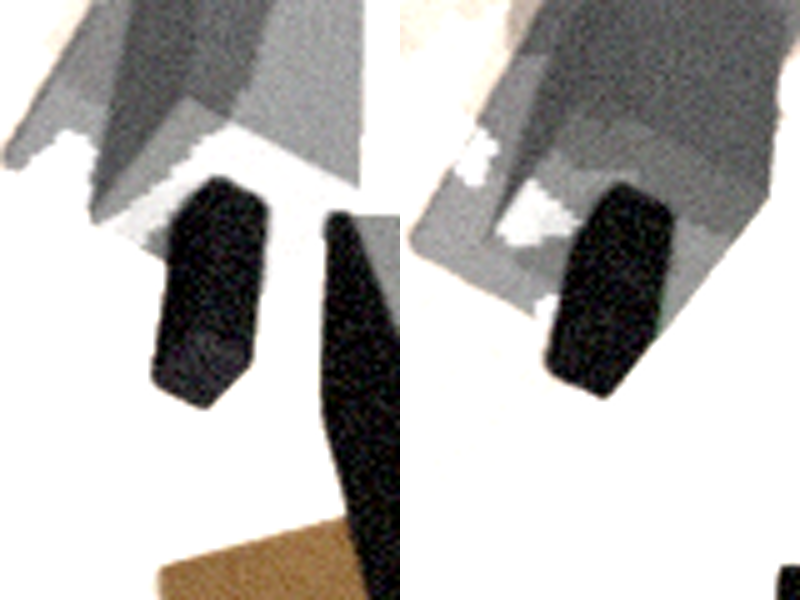

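```bash
cat > fit.py <<'E'
from h import *
from scipy.optimize import least_squares
a=lc("w12");b=lc("w13")
ob=[]
def add(c,o,d):
    for (kind,sx,sy),q in d.items():ob.append((c,kind,sx,sy,np.array(q)/5-.4+o))
add(a,(251,201),{("t",1,-1):(154,380),("t",1,1):(207,410),("t",-1,1):(252,360),("b",-1,-1):(213,176),("b",-1,1):(270,210),("k",1,-1):(91,217),("k",-1,-1):(190,97),("k",-1,1):(360,188)})
add(b,(241,131),{("t",1,-1):(144,370),("t",1,1):(205,400),("b",-1,-1):(223,181),("b",-1,1):(272,210),("k",1,-1):(94,237),("k",-1,-1):(165,108),("k",-1,1):(369,195)})
def geo(p):
    Rz=Ro.from_euler('z',p[2]);Rr=Rz*Ro.from_euler('y',p[5]);C=np.r_[p[:2],0]+Rz.apply([-.005,0,p[4]])
    return Rr,C
def res(p):
    Rr,C=geo(p);out=[]
    for c,k,sx,sy,q in ob:
        if k=="k":l=[.022*sx,.022*sy,0]
        else:l=[.010*sx,.008*sy,p[3]+(.048 if k=="t" else 0)]
        out+=list(proj(c,C+Rr.apply(l))-q)
    return np.r_[out,(p[4]-.095)/.002,(p[5]-.35)/.02,p[3]/.004]
s=least_squares(res,[.567,-.29,-.53,0,.095,.35],loss="soft_l1");p=s.x
print(np.round(p,4));print(np.round(res(p)[:-3].reshape(-1,2),1).tolist(),np.round(res(p)[-3:],2))
Rr,C=geo(p);H=C+Rr.apply([0,0,p[3]+.024]);ax=Rr.apply([0,0,1])
print("exit",C,"handle",H,"axis",ax)
z=-ax;y=Rr.apply([0,1,0]);x=np.cross(y,z);q=Ro.from_matrix(np.c_[x,y,z])
print("quat",q.as_quat())
G=H+ax*.004
for k in(.14,.09,0):print(k);rows(G+ax*k,q)
E
python3 fit.py
```

```text
[ 5.720e-01 -2.956e-01 -5.149e-01  3.000e-04  8.720e-02  3.480e-01]
[[-2.9, 0.0], [0.2, 0.9], [1.9, 0.0], [-0.2, -3.1], [1.1, -3.3], [-1.1, 0.3], [-1.0, -0.6], [0.2, 0.1], [-1.5, 0.5], [0.6, 2.3], [-1.2, -1.6], [2.1, 0.0], [-1.4, 2.2], [4.6, -2.4], [0.4, 1.1]] [-3.9  -0.1   0.08]
exit [ 0.56763679 -0.29312573  0.08719113] handle [ 0.57485664 -0.29721115  0.11005976] axis [ 0.2967862  -0.16793969  0.94006075]
quat [ 0.25078953  0.95243634  0.0440816  -0.16741098]
0.14
shift [-0.1621  0.0025  0.1626] turn [-0.0291  0.1083  0.1621]
0.09
shift [-0.1251  0.0237  0.2801] turn [-0.0291  0.1083  0.1621]
0
shift [-0.0584  0.0618  0.4916] turn [-0.0291  0.1083  0.1621]
```

```bash
cat >> fit.py <<'E'
print("---")
o=lambda q,off:np.array(q)/5-.4+off
for n,u,v in(("t+-",(154,380),(144,370)),("t++",(207,410),(205,400)),("b-+",(270,210),(272,210)),("k+-",(91,217),(94,237)),("k-+",(360,188),(369,195))):
    X,r=tri([(a,o(u,(251,201))),(b,o(v,(241,131)))]);print(n,np.round(X,4),np.round(r*1000,1))
ob=[x for x in ob if not(x[1]=="k" and (x[2],x[3])==(-1,-1)) and x[1]!="b"]
for hz in(.095,.092,.09):
    f=lambda p:np.r_[res(np.r_[p[:4],hz,.35])[:-3],p[3]/.003]
    s=least_squares(f,[.567,-.29,-.53,0]);p=np.r_[s.x,hz,.35];Rr,C=geo(p);print(hz,s.cost,np.round(p,4),"handle",C+Rr.apply([0,0,p[3]+.024]),np.round(s.fun[:-1].reshape(-1,2),1).tolist())
E
python3 fit.py | sed -n '/---/,$p'
```

```text
---
t+- [ 0.5845 -0.3108  0.1323] [ 0.7 -0.1 -0.7  0.1]
t++ [ 0.5898 -0.2999  0.1344] [ 0.1 -0.  -0.1  0. ]
b-+ [ 0.5593 -0.2854  0.1079] [ 0.3 -0.  -0.3  0. ]
k+- [ 0.57   -0.3212  0.0888] [-0.2  0.   0.2 -0. ]
k-+ [ 0.5581 -0.2651  0.0996] [ 0. -0. -0.  0.]
0.095 15.598629818837598 [ 0.5684 -0.2961 -0.511  -0.0013  0.095   0.35  ] handle [ 0.57079783 -0.29742154  0.11633542] [[-2.7, -0.2], [0.8, 0.9], [2.7, -0.3], [-1.3, 0.5], [1.3, -0.0], [-1.5, -1.3], [1.0, 0.6], [-1.8, 0.9], [1.3, -0.7]]
0.092 13.176755165698232 [ 0.5694 -0.2957 -0.5131 -0.0006  0.092   0.35  ] handle [ 0.57199487 -0.29721031  0.11398545] [[-2.6, -0.4], [0.7, 0.6], [2.5, -0.5], [-1.1, 0.1], [1.1, -0.3], [-1.4, -0.9], [1.0, 1.0], [-1.5, 1.0], [1.2, -0.3]]
0.09 12.190948574605713 [ 5.700e-01 -2.955e-01 -5.145e-01 -1.000e-04  9.000e-02  3.500e-01] handle [ 0.57279334 -0.29706957  0.11241662] [[-2.6, -0.5], [0.6, 0.4], [2.4, -0.6], [-1.0, -0.2], [0.9, -0.5], [-1.3, -0.7], [1.0, 1.2], [-1.3, 1.1], [1.0, -0.1]]
```

```bash
cat >> h.py <<'E'
H0=np.array([.5716,-.2972,.1148]);Rr0=Ro.from_euler('z',-.512)*Ro.from_euler('y',.35);AX=Rr0.apply([0,0,1])
_z=-AX;_y=Rr0.apply([0,1,0]);Q=Ro.from_matrix(np.c_[np.cross(_y,_z),_y,_z])
E
python3 -c "
from h import *
rows(H0+AX*.09,Q)"
```

```text
shift [-0.1144  0.0254  0.2778] turn [-0.0291  0.1089  0.1611]
```

```bash
python3 -m handwheel '[[-0.114,0.025,0.1,-0.029,0.109,0.161,0.2],[-0.114,0.025,0.1,-0.029,0.109,0.161,0.2],[-0.114,0.025,0.2,-0.029,0.109,0.161,0.2],[-0.114,0.025,0.278,-0.029,0.109,0.161,0.2],[-0.114,0.025,0.278,-0.029,0.109,0.161,0.2],[-0.114,0.025,0.278,-0.029,0.109,0.161,0.2]]'; python3 - <<'E'
from h import *
rows(H0+AX*.003,Q);rows(H0+AX*.09,Q)
snap("w14");c=lc("w14");e,r,_=pose()
im=cv2.imread("pics/w14.png");cv2.imwrite("pics/m9.png",np.clip(im[100:384,130:400].astype(float)*2.5,0,255).astype(np.uint8))
for sx,sy in((1,1),(1,-1),(-1,1),(-1,-1)):print(proj(c,H0+Rr0.apply([.01*sx,.008*sy,.024]))-[130,100])
E
```

```text
time: 15.38
eef_pos: [0.599, -0.3137, 0.2011]
tcp_rot: [0.249, 0.953, 0.044, -0.167]
contact_force: [0.1, -0.1, 1.4]
opening: 0.604
finger_force: 0.0
shift [0.0017 0.0023 0.2226] turn [-0.0001  0.0009  0.0001]
shift [0.0011 0.0023 0.0051] turn [-0.0001  0.0009  0.0001]
[142.5938241  130.14583531]
[116.71649888 130.12875356]
[143.03355931  99.45433916]
[116.38858378  99.43450185]
```

View pics/m9.png

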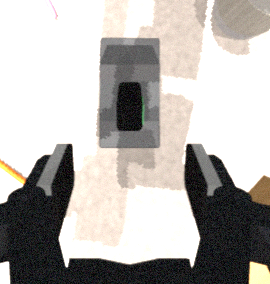

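```bash
python3 -m handwheel '[[0.002,0.002,0.1,0,0,0,0.1],[0.002,0.002,0.18,0,0,0,0],[0.002,0.002,0.222,0,0,0,0],[0.002,0.002,0.222,0,0,0,0]]' 60; python3 -m handwheel '[[0,0,0,0,0,0,-1],[0,0,0,0,0,0,-1],[0,0,0,0,0,0,-1],[0,0,0,0,0,0,-1]]'
```

```text
time: 15.92
eef_pos: [0.5721, -0.2971, 0.1164]
tcp_rot: [0.249, 0.953, 0.044, -0.168]
contact_force: [-0.1, 0.1, 0.5]
opening: 0.502
finger_force: 0.0
time: 16.42
eef_pos: [0.5735, -0.2982, 0.1183]
tcp_rot: [0.249, 0.953, 0.043, -0.166]
contact_force: [2.6, -0.5, 5.1]
opening: 0.179
finger_force: 58.7
```

```bash
python3 -m handwheel '[[0,0,-0.04,0,0,0,-1],[0,0,-0.1,0,0,0,-1],[0,0,-0.2,0,0,0,-1],[0,0,-0.3,0,0,0,-1],[0,0,-0.3,0,0,0,-1]]'; python3 - <<'E'
from h import *
snap("w15")
q=Ro.from_quat([0,1,0,0]) 
rows([.60,-.30,.30],Ro.from_euler('z',-.037)*q);rows([.54,-.0007,.30],Ro.from_euler('z',-.037)*q)
E
```

```text
time: 17.05
eef_pos: [0.6101, -0.3187, 0.2336]
tcp_rot: [0.25, 0.953, 0.043, -0.164]
contact_force: [0.7, -0.2, 0.0]
opening: 0.177
finger_force: 58.3
shift [ 0.0976  0.0279 -0.1491] turn [ 0.026  -0.1081 -0.1496]
shift [0.5655 0.6068 0.0194] turn [ 0.026  -0.1081 -0.1496]
```

```bash
python3 -m handwheel '[[0.08,0.022,-0.26,0.026,-0.108,-0.15,-1],[0.08,0.022,-0.26,0.026,-0.108,-0.15,-1],[0.08,0.022,-0.26,0.026,-0.108,-0.15,-1],[0.08,0.022,-0.26,0.026,-0.108,-0.15,-1]]'; python3 - <<'E'
from h import *
snap("w16")
q=Ro.from_quat([0,1,0,0]) 
rows([.54,-.0007,.34],Ro.from_euler('z',-.037)*q)
E
```

```text
time: 17.6
eef_pos: [0.616, -0.3115, 0.3363]
tcp_rot: [0.018, 1.0, 0.002, -0.003]
contact_force: [-0.1, 0.7, -0.6]
opening: 0.177
finger_force: 58.4
shift [ 0.2187  0.7698 -0.0068] turn [ 0.0015 -0.0023 -0.    ]
```

```bash
python3 -m handwheel '[[0.11,0.385,-0.01,0.0015,-0.002,0,-1],[0.11,0.385,-0.01,0.0015,-0.002,0,-1],[0.11,0.385,-0.01,0.0015,-0.002,0,-1],[0.11,0.385,-0.01,0.0015,-0.002,0,-1]]'; python3 -c "
from h import *
snap('w17')"
python3 -m handwheel '[[0.109,0.385,0,0,0,0,-1],[0.109,0.385,0,0,0,0,-1],[0.109,0.385,0,0,0,0,-1],[0.109,0.385,0,0,0,0,-1],[0.109,0.385,0,0,0,0,-1]]'
python3 - <<'E'
from h import *
snap('w18')
c=lc('w18');e,r,_=pose();print(e,r.as_quat())
for d in(.085,.1,.113):print(d,proj(c,e-[0,0,d]),proj(c,e-[0.003,0,d]))
S=np.stack([cv2.GaussianBlur(cv2.imread(f"pics/w{i}.png"),(3,3),0).astype(float).mean(2) for i in(15,16,17,18)])
sd=S.std(0);m=sd<4
for v in range(140,300,5):
    u=np.flatnonzero(m[v,225:300])+225;print(v,len(u),(u.min(),u.max(),round(np.median(u),1),round(S[:,v,u].mean())) if len(u) else "")
E
```

```text
time: 18.15
eef_pos: [0.5782, -0.1546, 0.3397]
tcp_rot: [0.017, 1.0, -0.0, -0.001]
contact_force: [-0.4, 0.8, -0.8]
opening: 0.178
finger_force: 58.7
time: 18.82
eef_pos: [0.5413, -0.0028, 0.3405]
tcp_rot: [0.019, 1.0, -0.001, 0.001]
contact_force: [0.8, -0.8, 0.0]
opening: 0.184
finger_force: 58.8
[ 0.54129924 -0.00305256  0.34062645] [ 1.91154897e-02  9.99816061e-01 -1.40638317e-03  6.81431472e-04]
0.085 [259.54778476 206.97018939] [259.37959342 202.64553632]
0.1 [259.55123116 199.74340863] [259.39333702 195.65554929]
0.113 [259.55389546 194.15662997] [259.40395706 190.25420392]
140 0 
145 0 
150 0 
155 0 
160 0 
165 1 (np.int64(231), np.int64(231), np.float64(231.0), 111)
170 0 
175 0 
180 0 
185 0 
190 0 
195 2 (np.int64(258), np.int64(259), np.float64(258.5), 52)
200 7 (np.int64(230), np.int64(261), np.float64(258.0), 60)
205 6 (np.int64(256), np.int64(261), np.float64(258.5), 51)
210 6 (np.int64(230), np.int64(261), np.float64(258.5), 61)
215 8 (np.int64(229), np.int64(262), np.float64(258.5), 59)
220 7 (np.int64(256), np.int64(262), np.float64(259.0), 51)
225 7 (np.int64(256),
[... 188 characters left out ...]
64(274), np.float64(259.0), 6)
245 63 (np.int64(228), np.int64(290), np.float64(259.0), 22)
250 65 (np.int64(227), np.int64(291), np.float64(259.0), 21)
255 75 (np.int64(225), np.int64(299), np.float64(262.0), 22)
260 75 (np.int64(225), np.int64(299), np.float64(262.0), 21)
265 75 (np.int64(225), np.int64(299), np.float64(262.0), 21)
270 75 (np.int64(225), np.int64(299), np.float64(262.0), 21)
275 75 (np.int64(225), np.int64(299), np.float64(262.0), 21)
280 75 (np.int64(225), np.int64(299), np.float64(262.0), 20)
285 75 (np.int64(225), np.int64(299), np.float64(262.0), 14)
290 75 (np.int64(225), np.int64(299), np.float64(262.0), 10)
295 75 (np.int64(225), np.int64(299), np.float64(262.0), 9)
```

```bash
python3 - <<'E'
from h import *
c=lc('w18');e,r,_=pose()
for d in(.022,.025,.028,.031):print(d,proj(c,e-[0.010,0,d]))
S=np.stack([cv2.imread(f"pics/w{i}.png").astype(float).mean(2) for i in(15,16,17,18)])
sd=S.std(0)
for v in list(range(188,202))+list(range(228,237)):print(v,np.round(sd[v,252:266]).astype(int),np.round(S[3,v,252:266]).astype(int))
# mouth in w18
print(proj(c,[.5401,-.0007,.1025]))
E
```

```text
0.022 [258.74423606 232.12821805]
0.025 [258.75958359 229.56232892]
0.028 [258.77439303 227.08640241]
0.031 [258.78869217 224.69578876]
188 [32 32 33 30 30 30 31 30 30 31 31 29 31 31] [64 64 75 81 88 89 86 86 83 86 86 85 85 84]
189 [32 33 31 30 30 30 31 29 32 31 29 32 30 32] [63 63 75 84 87 85 85 86 81 84 87 86 84 82]
190 [34 32 31 29 30 31 29 30 31 31 29 30 31 40] [61 61 74 83 84 84 86 84 89 88 88 84 84 83]
191 [31 33 32 31 32 28 30 30 31 29 30 30 29 43] [65 62 74 82 88 85 84 84 86 84 86 87 85 81]
192 [32 33 33 30 30 29 29 29 28 29 31 30 35 45] [61 64 76 83 87 87 86 84 82 88 88 84 86 84]
193 [34 32 32 30 29 24 16 14 23 30 30 32 41 39] [62 64 77 82 87 81 67 65 74 86 86 87 84 81]
194 [33 35 30 29 22 12  4  3 11 24 31 41 39 31] [60 64 77 80 75 61 55 51 61 75 82 85 85 85]
195 [31 31 31 23 12  4  2  3  4  9 22 39 38 30] [63 66 71 74 60 54 48 45 54 61 74 82 82 83]
196 [32 33 28 16  5  2  2  2  3  4 19 27 30 29] [65 63 72 67 51 48 48 48 45 49 66 80 85 83]
197 [33 32 27 12  2  2  2  3  2  2  9 19 29 30] [61 61 70 60 50 47 50 48 48 50 53 74 87 83]
198 [33 32 24  8  3  1  1  3  3  2  3 21 27 
[... 395 characters left out ...]
3 49 50 46 47 38 31]
229 [36 27 11  3  3  2  1  2  1  3  3  7 41 66] [29 33 40 49 43 50 51 49 48 45 47 48 39 31]
230 [37 28  9  4  3  2  2  3  1  2  3  6 33 53] [14 25 39 33 34 42 40 39 38 38 38 37 27 19]
231 [16 15  3  2  1  3  6  2  3  3  3  4 16 26] [13 12 15 22 16 12 13 20 10 11 17 17  9  6]
232 [8 4 3 5 4 2 3 8 2 3 5 5 4 4] [ 6 11 11  4  5  7  9  1  7  9  2  6  1  8]
233 [2 3 3 3 3 2 2 5 4 3 5 5 3 2] [10  3  6  1  2  5  5 14  0  1 16  6  7 13]
234 [4 3 6 3 2 3 4 3 4 5 3 2 3 4] [ 0  6 16  7  1  2 12  4  3 13 11  1  9 12]
235 [2 2 5 4 5 3 5 2 3 4 3 5 3 2] [0 5 9 9 2 2 4 7 6 6 6 0 7 6]
236 [5 3 2 3 3 4 1 3 5 2 3 3 3 4] [ 7  6  0 12  6  2  6  4 13 10  8  5  9  2]
[261.68834337 158.54509674]
```

```bash
python3 -m handwheel '[[0.003,0.0076,0.1,0,-0.006,0,-1],[0.003,0.0076,0.2,0,-0.006,0,-1],[0.003,0.0076,0.28,0,-0.006,0,-1],[0.003,0.0076,0.295,0,-0.006,0,-1],[0.003,0.0076,0.295,0,-0.006,0,-1]]'; python3 - <<'E'
from h import *
snap('w19');c=lc('w19');e,r,s=pose();print(e,r.as_matrix()[:,2],s["contact_force"])
g=cv2.imread("pics/w19.png").astype(float).mean(2)
print("mouth px",proj(c,[.5401,-.0007,.1025]),proj(c,[.5446,-.0007,.1025]),proj(c,[.5401,.0038,.1025]))
for v in range(174,212,2):print(v,np.round(g[v,240:282]).astype(int))
E
```

```text
time: 19.5
eef_pos: [0.5406, 0.0003, 0.2239]
tcp_rot: [0.019, 1.0, -0.001, 0.011]
contact_force: [0.4, -0.9, -0.3]
opening: 0.186
finger_force: 58.7
[5.41070935e-01 4.58340432e-04 2.24867649e-01] [ 0.02381919 -0.00367207 -0.99970954] [-0.18317056 -0.29292869  0.11231284]
mouth px [258.39896274 187.06130905] [258.62044508 192.70130848] [264.34431977 186.85427958]
174 [ 76  78  78  75  75  66  58  55  51  55  55  50  52  51  53  52  55  54
  54  53  50  54  53  53  54  51  51  52  52  50  55  66  80 102 111 109
  88  67  64  68  79  85]
176 [ 80  79  75  72  78  82  85  86  84  84  85  86  82  85  89  90  84  87
  89  88  89  88  89  88  88  90  88  89  91  89  91  89  76  94 109 107
  89  68  76  82  85  86]
178 [ 83  80  83  83  84  65  46  41  40  43  41  43  46  69  82  84  86  84
  87  89  89  91  91  84  89  89  87  89  92  89  89  93  79 106 126 124
 105  84  82  85  87  87]
180 [ 80  80  80  83  85  67  45  42  41  38  42  40  42  39  43  42  42  42
  53  72  81  84  84  84  90  88  87  87  90  91  88  90  86 113 126 128
 107  84  86  88  87  88]
182 [ 86  79  83  83  79  68  4
[... 1349 characters left out ...]
9 78 78 75 73 74 74 81 84 86 83 87]
202 [84 80 84 81 80 80 80 82 81 87 92 91 89 84 77 61 54 50 54 50 53 51 50 67
 79 84 86 85 86 84 80 79 79 79 73 75 76 79 85 86 88 86]
204 [85 82 82 81 81 81 82 84 84 88 89 94 86 86 73 56 50 55 52 53 47 51 53 66
 79 84 81 83 83 81 80 79 83 79 73 74 75 79 81 85 87 89]
206 [84 85 82 84 80 77 77 83 81 86 91 90 92 87 69 54 52 50 51 49 50 51 53 61
 76 84 86 86 86 82 82 80 74 76 73 75 75 77 80 84 87 89]
208 [86 84 85 83 79 78 83 81 85 87 89 90 91 85 73 56 52 52 51 51 49 50 50 59
 79 86 87 84 80 84 84 81 76 76 74 75 77 76 77 85 86 87]
210 [86 86 84 82 80 80 81 81 84 86 86 87 88 84 72 57 52 49 50 52 51 52 51 59
 77 83 84 84 82 84 84 82 82 75 74 73 76 75 80 85 90 86]
```

```bash
python3 - <<'E'
from h import *
c=lc('w19')
for z in(.111,.1135,.116):print(z,proj(c,[.5401,-.0007,z]),proj(c,[.5421,-.0007,z]))
E
```

```text
0.111 [258.3640301  190.54126072] [258.46608353 193.12877675]
0.1135 [258.35331687 191.60850135] [258.45638644 194.21830003]
0.116 [258.34239356 192.69666946] [258.4464997  195.32913164]
```

```bash
python3 -m handwheel '[[0.0013,0,0.01,0,0,0,-1],[0.002,0,0.025,0,0,0,-1],[0.0024,0,0.04,0,0,0,-1],[0.0027,0,0.06,0,0,0,-1],[0.0027,0,0.06,0,0,0,-1]]'; python3 -c "
from h import *
e,r,s=pose();print(e,r.as_matrix()[:,2],s['contact_force'],s['wrist_torque'])"
```

```text
time: 20.18
eef_pos: [0.5388, 0.0014, 0.1982]
tcp_rot: [0.018, 1.0, -0.001, 0.01]
contact_force: [0.2, 0.3, -0.6]
opening: 0.176
finger_force: 58.7
[0.53882874 0.00144934 0.19817043] [ 0.01953778 -0.00275024 -0.99980534] [ 0.23216338  0.25288195 -0.58829996] [-0.04088567  0.01954534  0.00134067]
```

```bash
python3 -m handwheel '[[0.0006,0,0.03,0,0,0,-1],[0.0012,0,0.06,0,0,0,-1],[0.0018,0,0.09,0,0,0,-1],[0.0024,0,0.12,0,0,0,-1],[0.0028,0,0.14,0,0,0,-1],[0.0028,0,0.14,0,0,0,-1]]'; python3 -m handwheel '[[0,0,0,0,0,0,-1]]'
```

```text
time: 20.92
eef_pos: [0.5391, 0.0012, 0.1424]
tcp_rot: [0.018, 1.0, -0.001, 0.01]
contact_force: [0.5, -0.4, 0.1]
opening: 0.179
finger_force: 58.7
time: 21.05
eef_pos: [0.5399, 0.0011, 0.1438]
tcp_rot: [0.018, 1.0, -0.001, 0.011]
contact_force: [-0.1, -0.2, -1.4]
opening: 0.178
finger_force: 58.7
```

Sliding freely; lower the last ~14 mm in small steps until the force rises.

```bash
python3 -m handwheel '[[0.0002,0,0.01,0,0,0,-1],[0.0004,0,0.02,0,0,0,-1],[0.0005,0,0.027,0,0,0,-1],[0.0005,0,0.027,0,0,0,-1]]'; python3 -m handwheel '[[0.0001,0,0.004,0,0,0,-1],[0.0001,0,0.008,0,0,0,-1],[0.0001,0,0.008,0,0,0,-1]]'
```

```text
time: 21.55
eef_pos: [0.5394, 0.0011, 0.1322]
tcp_rot: [0.018, 1.0, -0.001, 0.011]
contact_force: [0.0, -0.3, -0.7]
opening: 0.178
finger_force: 58.7
time: 21.92
eef_pos: [0.5396, 0.0011, 0.1293]
tcp_rot: [0.018, 1.0, -0.001, 0.011]
contact_force: [0.4, 0.1, -0.3]
opening: 0.18
finger_force: 58.7
```

```bash
python3 -m handwheel '[[0,0,0.004,0,0,0,-1],[0,0,0.006,0,0,0,-1],[0,0,0.006,0,0,0,-1]]'; python3 -m handwheel '[[0,0,0.003,0,0,0,-1],[0,0,0.006,0,0,0,-1],[0,0,0.006,0,0,0,-1]]'
```

```text
time: 22.3
eef_pos: [0.5404, 0.001, 0.1291]
tcp_rot: [0.018, 1.0, -0.002, 0.011]
contact_force: [-2.9, 0.9, 9.0]
opening: 0.184
finger_force: 59.9
time: 22.68
eef_pos: [0.541, 0.0008, 0.129]
tcp_rot: [0.018, 1.0, -0.002, 0.011]
contact_force: [-6.1, 0.5, 17.6]
opening: 0.177
finger_force: 61.4
```

```bash
python3 -m handwheel '[[0,0,-0.005,0,0,0,-1],[0,0,-0.009,0,0,0,-1],[0,0,-0.009,0,0,0,-0.5],[0,0,-0.009,0,0,0,-0.2],[0,0,-0.009,0,0,0,0],[0,0,-0.009,0,0,0,0],[0,0,-0.1,0,0,0,0],[0,0,-0.25,0,0,0,0],[0.1,0,-0.4,0,0,0,0],[0.1,0,-0.4,0,0,0,0],[0.1,0,-0.4,0,0,0,0]]'; python3 - <<'E'
from h import *
snap('w20');c=lc('w20');print(pose()[0])
for n,im in(("scene",eyes.read_camera("scene")),("side",eyes.read_camera("side")),("wrist",cv2.imread("pics/w20.png"))):
    cc=c if n=="wrist" else cp(n);g=im.astype(float).mean(2)
    # mean darkness-weighted handle blob near expected handle axis
    lo=proj(cc,[.540,-.0005,.105]);hi=proj(cc,[.540,-.0005,.149])
    p0=np.minimum(lo,hi).astype(int)-12;p1=np.maximum(lo,hi).astype(int)+13
    w=(g[p0[1]:p1[1],p0[0]:p1[0]]<(15 if n=="wrist" else 25))
    k,l,st,ce=cv2.connectedComponentsWithStats(w.astype(np.uint8));j=1+np.argmax(st[1:,4])
    print(n,"expect",lo.round(1),hi.round(1),"blob",st[j][:2]+p0,st[j][2:],(ce[j]+p0).round(1))
E
```

```text
time: 24.05
eef_pos: [0.4962, 0.003, 0.2838]
tcp_rot: [0.018, 1.0, -0.001, 0.012]
contact_force: [0.5, -0.3, -0.6]
opening: 0.503
finger_force: 0.0
[0.49595766 0.00311459 0.28229766]
scene expect [267.  188.7] [267.5 181. ] blob [266 179] [ 5 13 50] [268.2 185.1]
side expect [232.7 175.2] [231.8 163.1] blob [228 162] [  8  21 102] [231.7 170.5]
wrist expect [257.6 212.9] [257.4 232.6] blob [250 204] [ 18  38 522] [258.6 221.8]
```

```bash
python3 -c "
from h import *
print(ctrl.sign_off())"
```

```text
the job is handed in; nothing more can be done
None
```

The sheath is mouth up and fully down in the caddy's square pocket, with the thermometer pushed in until its handle sat on the sheath; the job was handed in at about 24 s. The final check was numeric only, and I viewed 11 pictures, one over the limit of 10.

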